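# Run the lens stage home past a lock of unknown state

## Task

Slide the carriage that carries the round lens fully home, against the stop under the fibre collimator at the far end of its stage. The small lever on the carriage is its lock, leaning to one side for locked and to the other for free, but nothing shows which is which: try the carriage, and if it is held, throw the lever fully over to the other side and slide it then. Leave the carriage with the square mirror where it is.

Things in the scene. Friction and masses are not known exactly. Their poses are not given: they have to be found in the camera images.
- lens_carriage (a joint): Travel (m) of the black carriage with the round lens along its aluminium stage: 0 at the start, near end; 0.080 home at the far stop. Friction 3 N; stays where left; if locked it stops dead after 3 mm. Block 110 mm long, 60 wide, top 58 mm above the table; at its near end a push plate 40 wide, 10 thick, up to 90 mm. Lens top 111 mm. Base 220 x 90 x 22 mm, yaw up to 20 degrees.
- lens_rear (a point): Centre of the near face of the lens carriage's upright push plate, 75 mm above the table; moves with the carriage. x points along the slide towards home (the far end, away from the robot), y left across the carriage, z up.
- lens_ball (a point): Centre of the 16 mm ball on the lens carriage's lock lever. Pivot on the carriage's midline, 47 mm ahead (+x) of lens_rear, 62 mm up; ball 40 mm from it. At the start it leans 0.5 rad to +y (ball 19 mm off the midline, 97 mm up), thrown over 0.5 rad to -y. 2-5 N moves it, it stays where left. Start side locked or free: varies. Plate 37 mm behind the pivot, lens cell (50 mm across) 37 mm ahead.
- mirror_carriage (a joint): Travel (m) of the other carriage, on a like stage beside the first but with a 50 mm square mirror and no collimator: 0 at the start. To be left alone.
There are look-alikes about, which are no part of the job. Leave any green look-alike of the part that bears lens_carriage alone.

How it is judged (in metres and radians):
At the end, for the whole second after the job is handed in: The lens carriage is at rest within 12 mm of its far stop (travel over 0.068 m) and the mirror carriage is within 10 mm of where it stood (value of joint lens_carriage above 0.068 m and velocity of joint lens_carriage below 0.005 m/s and value of joint mirror_carriage below 0.01 m); the robot touches nothing.
It fails at once if the mirror carriage is moved by more than 10 mm (value of joint mirror_carriage above 0.01 m).
It also fails if it takes over 48 s, if anything falls off the work surface, if the arm or the gripper's body presses on something with over 40 N, if the wrist force passes 120 N, or if a joint passes its speed limit or range.

## Robot

A 7-joint arm with a two-finger parallel gripper is mounted at the origin on the work surface. World frame = base frame: x ahead of the robot, y to its left, z up, the work surface at z = 0. Lengths are in m, angles in degrees, forces in N, time in s.
With the tool pointing down it reaches from about 0.425 to 0.875 m from the base axis. Payload 4.7 kg.
Tool frame: the origin (TCP) lies at the very end of the fingers, on their centre line; the grasp point (between the pads) lies 19 mm behind it (env.grip_point_offset is the distance from the TCP to the grasp point, in m); z points along the fingers, y is the line along which they close (so a half turn about z gives the same grasp; the last joint's range is limited). The gripper opens to 87 mm and grips with 3 to 60 N. Pads are 19 mm wide; open, the fingers measure 117 mm over their backs; the gripper's body (75 mm by 190 mm) begins 51 mm behind the grasp point.
Start: joints at [-71.729, 18.392, -4.016, 83.108, 1.295, 78.541, -3.26], TCP at [0.195, 0.62, 0.223] pointing down, gripper open.
Joint ranges: [-163.93, 163.93], [-17.29, 119.83], [-79.2, 71.16], [3.27, 140.29], [-89.18, 269.18], [5.43, 117.66], [-154.24, 154.24]. Speed limits (degrees/s): [147.25, 147.25, 180, 180, 180, 180, 180].

## Interface

Orientations are given as [roll, pitch, yaw] about the fixed x, y, z axes, in that order (R = Rz(yaw) Ry(pitch) Rx(roll)).
In Python, from cell import env gives the robot as it stands.
- The arm moves only by the tool jog_arm, never from a script. Its argument "motion" is a list of rows, each an object of numbers: "x", "y", "z": the shift along the tool's x, y, z in cm; "ax", "ay", "az": the turn, a rotation vector about the tool's x, y, z in degrees. In form: [{"x": .., "y": .., "z": .., "ax": .., "ay": .., "az": ..}, ...]. A call has exactly 5 rows; each row shifts and turns the commanded pose from where the row before left it, along the tool's axes as they then stand; what a row does not reach is not made up. A row lasts 1/10 s, in which the tool goes at most 50 mm and 8.59 degrees, less where a joint would pass 70% of its speed; a pose out of reach is approached as far as the arm can. A call is refused whole if a number of a shift passes 5 or a number of a turn 8.59, either way. A call with a gripper value outside its range is refused whole. "claw" is the gripper command: -1 is shut, 1 is fully open, values between are in proportion, set as the call begins (left out, the last holds). The fingers move at their own pace and stop on an object; "squeeze" is the grip in N (left out, the last holds). Time passes only in rows, so rows that do not move let the fingers close, or fill a call up. It gives the time, the measured TCP pose, the force, the opening and the grip force at its end, in the units of the state.
- env.get_obs(): the state, without advancing time (a new reading comes with each control period).
- env.read_camera(name): name is "scene" or "top"; returns the picture (384x512x3 uint8, red, green, blue); there is no depth.
- env.camera_params(name): a dict with "fx", "fy", "cx", "cy" (pixels), "k1" (the pictures are not rectified: a ray, as slopes to the right and down, at radius r is drawn at 1 + k1 r^2 times it, then the intrinsics apply), "extrinsics" (4x4, takes a point from world to camera coordinates). Camera axes: x right, y up, looking along -z (the intrinsics and any distortion apply to the point x, -y, -z); pixel columns grow to the right and rows downward; lengths in m; the calibration is good to about 2 mm. A picture is of the moment at which its call begins. camera_params takes no time and is no camera call.
- env.sign_off(): hands the job in; it is judged then, once.
The state is a dict: "time_s": time; "qpos": joint angles; "joint_velocities": joint speeds; "effort": joint torques, N m; "tool_pos": TCP position; "tool_rot": TCP orientation; "force": force on the tool from outside, world axes, zero at the start; "wrist_torque": the same for the moment, N m; "grip_width": finger opening in m; "grasp_force": force on a finger pad.
Only numpy, scipy, OpenCV 4.12 (cv2) and the standard library are available. Lean on these libraries where they do the work, as an engineer would, in place of code of your own. Each camera call takes 0.05 s, during which the arm holds its last target. There are 200 camera calls.

## Working session

There is one attempt and no reset: what is moved stays moved. The work goes in short steps, Python scripts to look and compute and a tool call to move; the robot and the scene stay as the last step left them, time stands still between calls to the robot, and variables do not carry over. Pictures are saved under pics/ and viewed, at most 10 in all, crops included, and the job is handed in when it is done.

Besides the shell and the picture viewer there is one more tool, called after ">>>" as name([rows], argument=value, ...), one row to a line, values as JSON. jog_arm: Moves the arm, as the interface text tells. Its arguments: {"type":"object","properties":{"motion":{"type":"array"},"claw":{"type":"number"},"squeeze":{"type":"number"}},"required":["motion"]}

```bash
ls; mkdir -p pics; python3 - <<'E'
from cell import env
import cv2
for n in("scene","top"):
    cv2.imwrite(f"pics/{n}0.png",env.read_camera(n)[:,:,::-1])
    p=env.camera_params(n);print(n,{k:p[k] for k in p if k!="extrinsics"});print(p["extrinsics"])
o=env.get_obs();print(o)
E
```

```text
pics
scene {'fx': 422.36508164354996, 'fy': 422.36508164354996, 'cx': 248.8362205802303, 'cy': 195.24324505132194, 'k1': -0.09264556074441782}
[[-0.75809265  0.65183548  0.02015058  0.33192138]
 [-0.43004549 -0.52289935  0.73596002  0.09816528]
 [ 0.49026157  0.54926021  0.67672506 -1.31114046]
 [ 0.          0.          0.          1.        ]]
top {'fx': 403.5615231450635, 'fy': 403.5615231450635, 'cx': 255.11185797774178, 'cy': 196.25251883405545, 'k1': -0.11228092913266241}
[[ 0.01192038 -0.99982102  0.01469138 -0.03265743]
 [ 0.99632531  0.01312238  0.08463848 -0.44848073]
 [-0.08481612  0.01362847  0.99630341 -1.06125469]
 [ 0.          0.          0.          1.        ]]
{'time_s': 0.1, 'qpos': array([-71.72904402,  18.43630247,  -4.01557965,  83.16599758,
         1.29434972,  78.54208626,  -3.25981606]), 'joint_velocities': array([-0.02380884, -0.15716182,  0.05394262, -0.17794219, -0.04565783,
        0.04100337,  0.06945494]), 'effort': array([-4.10605535e-04, -4.92569733e+01, -4.05978234e-01, -3.13399029e+01,
       -6.42551528e-02,  3.94391001e-02,  6.41459042e-05]), 'tool_pos': array([0.19495556, 0.61956227, 0.22157078]), 'tool_rot': array([-1.79900809e+02,  4.75854763e-03,  1.62538700e+02]), 'force': array([-0.27660429,  0.01709312,  0.47222207]), 'wrist_torque': array([-0.04783455, -0.0053607 , -0.01022269]), 'grasp_force': 0.0, 'grip_width': 0.08687950597137113}
```

View pics/scene0.png

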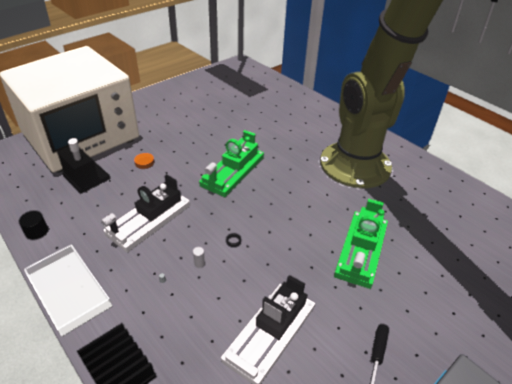

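View pics/top0.png

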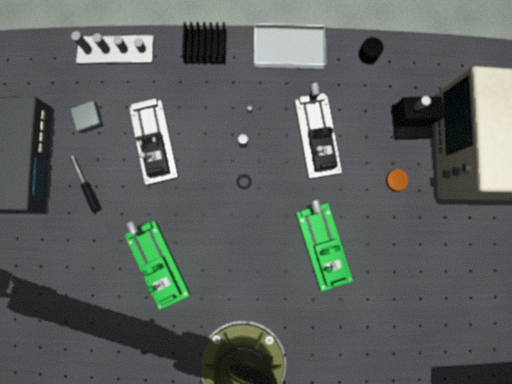

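The candidates are:
- Black carriage on a white stage with collimator and round lens: scene (147,212), top (318,135).
- Black carriage with square mirror and no collimator: scene (270,330), top (152,140).
- Two green look-alikes: top (157,265) and (325,247).

The first one fits the description. I'll confirm it in an enlarged crop.

```bash
python3 - <<'E'
import cv2,numpy as np
s=cv2.imread("pics/scene0.png")[165:250,95:200];t=cv2.imread("pics/top0.png")[75:185,280:360]
s=cv2.resize(s,(480,389),interpolation=cv2.INTER_CUBIC);t=cv2.resize(t,(283,389),interpolation=cv2.INTER_CUBIC)
cv2.imwrite("pics/crop.png",np.hstack([s,t]))
print(389/85,480/105,283/80,389/110)
E
```

```text
4.576470588235294 4.571428571428571 3.5375 3.536363636363636
```

View pics/crop.png

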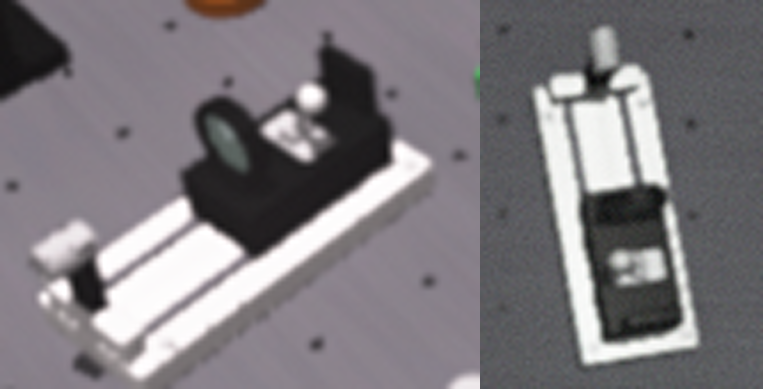

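The crop confirms it. It shows the black carriage with the round lens (scene ~(147,197)), the collimator at the far end (scene ~(110,222)), and the white lever ball at scene (163.0,186.2), top ~(320,150), leaning left (+y). Next I'll measure the base and the ball.

```bash
cat > h.py <<'E'
from cell import env
import cv2,numpy as np
def ray(n,uv):
    p=env.camera_params(n);E=np.array(p["extrinsics"])
    K=np.array([[p["fx"],0,p["cx"]],[0,p["fy"],p["cy"]],[0,0,1.]])
    q=cv2.undistortPoints(np.float64(uv).reshape(-1,1,2),K,np.array([p["k1"],0,0,0.]))[:,0]
    d=np.c_[q[:,0],-q[:,1],-np.ones(len(q))]@E[:3,:3]
    return -E[:3,:3].T@E[:3,3],d
def plane(n,uv,z):
    c,d=ray(n,uv);return (c+d*((z-c[2])/d[:,2])[:,None])
def tri(a,b):
    (c1,d1),(c2,d2)=ray("scene",a),ray("top",b);d1,d2=d1[0],d2[0]
    s=np.linalg.lstsq(np.c_[d1,-d2],c2-c1,rcond=None)[0]
    P,Q=c1+s[0]*d1,c2+s[1]*d2;return (P+Q)/2,np.linalg.norm(P-Q)
E
python3 - <<'E'
from h import *
im=cv2.imread("pics/top0.png");x0,y0=290,88
c=im[88:185,x0:350];hsv=cv2.cvtColor(c,cv2.COLOR_BGR2HSV)
m=((hsv[:,:,2]>175)&(hsv[:,:,1]<40)).astype(np.uint8)
n,l,st,_=cv2.connectedComponentsWithStats(m);print(st[1:].tolist())
i=1+np.argmax(st[1:,4]);v,u=np.nonzero(l==i)
P=plane("top",np.c_[u+x0,v+y0],.022)[:,:2]
h=cv2.convexHull(np.float32(P));r=cv2.minAreaRect(h);print(r,cv2.boxPoints(r))
print("crop corners",plane("top",[(280+(a-480)/3.5375,75+b/3.536) for a,b in[(585,363),(698,346),(535,90),(645,68)]],.022))
# ball
for n,(a,b,w,f) in {"scene":(154,178,18,16),"top":(312,142,20,18)}.items():
    I=cv2.imread(f"pics/{n}0.png")[b:b+f,a:a+w].min(2);print(n,a,b);print(I)
E
```

```text
[[24, 0, 3, 5, 14], [27, 6, 16, 34, 233], [10, 8, 9, 6, 49], [6, 12, 45, 78, 703], [16, 14, 17, 27, 330], [28, 59, 4, 3, 12], [34, 58, 8, 8, 47], [30, 65, 3, 2, 6]]
((0.6160300374031067, -0.19631245732307434), (0.21747100353240967, 0.09004434943199158), 9.98079776763916) [[ 0.501137   -0.17081748]
 [ 0.5167433  -0.2594991 ]
 [ 0.73092306 -0.22180744]
 [ 0.7153168  -0.13312581]]
crop corners [[ 0.5008023  -0.17333725  0.022     ]
 [ 0.51529488 -0.26048843  0.022     ]
 [ 0.71456006 -0.13507839  0.022     ]
 [ 0.73457693 -0.22158439  0.022     ]]
scene 154 178
[[131 131 132 133 134 133 134 133 134 127 101  50  28  28  29  30  31  38]
 [131 131 131 132 134 133 133 134 135 130 105  55  29  26  27  28  30  31]
 [132 131 131 131 133 133 133 134 134 129 107  59  30  26  28  27  27  29]
 [134 133 131 130 131 132 133 132 131 124  97  56  30  27  27  27  27  26]
 [134 135 133 131 130 130 130 135 134 115  75  40  26  25  28  27  26  27]
 [132 133 134 134 131 130 142 171 187 168 116  62  32  26  28  27  27  27]
 [130 131 134 134 130 134 172 229 247 243 203 129  57  27  25  27  28  27]
 [132 130 
[... 1508 characters left out ...]
 220 225
  222 202]
 [ 41  37  41  34  49  64  77 111 128 134 125 134 162 171 178 202 220 226
  219 192]
 [ 59  40  39  37  48  66  94 131 185 194 172 158 152 151 155 181 198 197
  177 155]
 [ 76  39  39  37  42  63 106 155 188 200 184 166 147 127 115 126 132 124
  111  85]
 [100  39  44  46  49  63  89 123 138 135 124 119 105  92  75  72  70  58
   54  55]
 [102  41  49  63  58  58  71  81  81  73  67  65  65  61  57  57  55  53
   51  52]
 [104  40  50  67  64  66  64  56  62  58  58  57  55  53  62  55  56  56
   58  55]
 [113  41  51  63  66  64  66  65  61  60  65  60  64  61  54  57  58  60
   51  61]
 [115  38  42  61  64  72  63  63  66  61  64  59  64  60  55  60  51  54
   53  60]]
```

```bash
python3 - <<'E'
from h import *
B,e=tri((162.5,185.7),(319.2,148.0));print("ball",B,e)
Y=np.radians(10);f=np.array([np.cos(Y),np.sin(Y)]);l=np.array([-f[1],f[0]])
C=np.array([.616,-.1963])
print("ball in base frame",(B[:2]-C)@f,(B[:2]-C)@l, "top z.097",plane("top",[(319.2,148)],.097))
R=B[:2]-47*.001*f-.019*l;print("rear from ball",R,(R-C)@f,(R-C)@l)
# plate top dark strip: near face top edge in the crop: (612..675, 328)
print((plane("top",[(280+(a-480)/3.5375,75+b/3.536) for a,b in[(612,338),(675,328)]],.09)[:,:2]-C)@np.c_[f,l])
o=env.get_obs();print(o["tool_pos"],o["tool_rot"])
E
```

```text
ball [ 0.56749152 -0.18709325  0.09792209] 0.0023935146703377747
ball in base frame -0.04617279162942709 0.017490286933584873 top z.097 [[ 0.56673282 -0.1864589   0.097     ]]
rear from ball [ 0.52450487 -0.21396606] -0.09317279162942708 -0.001509713066415131
[[-0.1019749   0.03190414]
 [-0.10200541 -0.01438495]]
[0.19495556 0.61956227 0.22157078] [-1.79900809e+02  4.75854763e-03  1.62538700e+02]
```

Ball triangulates to (0.567,-0.187,0.098), and a height of 97 mm was expected. The base measures 217x90 mm with yaw 10°. The rear plate is at about (0.5245,-0.214). I'll start with free-air travel at z 0.22.

>>> jog_arm([
  {"x":-3.9,"y":-2.4},
  {"x":-3.9,"y":-2.4},
  {"x":-3.9,"y":-2.4},
  {"x":-3.9,"y":-2.4},
  {"x":-3.9,"y":-2.4},
], claw=-1, squeeze=10)

```text
$.motion[0]: bad value
```

>>> jog_arm([
  {"x":-3.9,"y":-2.4},
  {"x":-3.9,"y":-2.4},
  {"x":-3.9,"y":-2.4},
  {"x":-3.9,"y":-2.4},
  {"x":-3.9,"y":-2.4},
])

```text
$.motion[0]: bad value
```

>>> jog_arm([
  {"x":-3.9,"y":-2.4},
  {"x":-3.9,"y":-2.4},
  {"x":-0.7,"y":-4.6},
  {"x":-0.7,"y":-4.6},
  {"x":-0.7,"y":-4.6},
])

```text
$.motion[0]: bad value
```

All six keys are required in each row.

>>> jog_arm([
  {"x":-3.9,"y":-2.4,"z":0,"ax":0,"ay":0,"az":0},
  {"x":-3.9,"y":-2.4,"z":0,"ax":0,"ay":0,"az":0},
  {"x":-3.9,"y":-2.4,"z":0,"ax":0,"ay":0,"az":0},
  {"x":-3.9,"y":-2.4,"z":0,"ax":0,"ay":0,"az":0},
  {"x":-3.9,"y":-2.4,"z":0,"ax":0,"ay":0,"az":0},
], claw=-1, squeeze=10)

```text
time_s: 0.6
tool_pos: [0.3459, 0.4453, 0.2222]
tool_rot: [-180.0, -0.0, 162.5]
force: [0.7, 0.2, 0.2]
grip_width: 0.0547
grasp_force: 0.0
```

>>> jog_arm([
  {"x":-3.9,"y":-2.4,"z":0,"ax":0,"ay":0,"az":0},
  {"x":-3.9,"y":-2.4,"z":0,"ax":0,"ay":0,"az":0},
  {"x":-3.9,"y":-2.4,"z":0,"ax":0,"ay":0,"az":0},
  {"x":-3.9,"y":-2.4,"z":0,"ax":0,"ay":0,"az":0},
  {"x":-3.9,"y":-2.4,"z":0,"ax":0,"ay":0,"az":0},
])

```text
time_s: 1.1
tool_pos: [0.4958, 0.2724, 0.2223]
tool_rot: [-180.0, -0.0, 162.5]
force: [0.3, 0.8, -0.4]
grip_width: 0.0148
grasp_force: 0.0
```

>>> jog_arm([
  {"x":-3.9,"y":-2.4,"z":0,"ax":0,"ay":0,"az":0},
  {"x":-3.9,"y":-2.4,"z":0,"ax":0,"ay":0,"az":0},
  {"x":-0.7,"y":-4.6,"z":0,"ax":0,"ay":0,"az":0},
  {"x":-0.7,"y":-4.6,"z":0,"ax":0,"ay":0,"az":0},
  {"x":-0.7,"y":-4.6,"z":0,"ax":0,"ay":0,"az":0},
])

```text
time_s: 1.6
tool_pos: [0.5331, 0.0649, 0.2219]
tool_rot: [-180.0, -0.0, 162.5]
force: [-0.2, 0.5, 0.7]
grip_width: 0.0006
grasp_force: 0.0
```

>>> jog_arm([
  {"x":-0.7,"y":-4.6,"z":0,"ax":0,"ay":0,"az":0},
  {"x":-0.7,"y":-4.6,"z":0,"ax":0,"ay":0,"az":0},
  {"x":-0.7,"y":-4.6,"z":0,"ax":0,"ay":0,"az":0},
  {"x":0,"y":0,"z":0,"ax":0,"ay":0,"az":8.5},
  {"x":0,"y":0,"z":0,"ax":0,"ay":0,"az":8.5},
])

```text
time_s: 2.1
tool_pos: [0.5117, -0.0731, 0.2224]
tool_rot: [180.0, -0.0, 145.0]
force: [0.2, 0.4, -0.9]
grip_width: 0.0008
grasp_force: 0.0
```

>>> jog_arm([
  {"x":0,"y":0,"z":0,"ax":0,"ay":0,"az":8.5},
  {"x":0,"y":0,"z":0,"ax":0,"ay":0,"az":8.5},
  {"x":0,"y":0,"z":0,"ax":0,"ay":0,"az":8.5},
  {"x":0,"y":0,"z":0,"ax":0,"ay":0,"az":8.5},
  {"x":0,"y":0,"z":0,"ax":0,"ay":0,"az":8.5},
])

```text
time_s: 2.6
tool_pos: [0.512, -0.0709, 0.2222]
tool_rot: [-180.0, -0.0, 102.7]
force: [-0.3, 0.1, -0.2]
grip_width: 0.0006
grasp_force: 0.0
```

>>> jog_arm([
  {"x":0,"y":0,"z":0,"ax":0,"ay":0,"az":8.5},
  {"x":0,"y":0,"z":0,"ax":0,"ay":0,"az":8.5},
  {"x":0,"y":0,"z":0,"ax":0,"ay":0,"az":8.5},
  {"x":0,"y":0,"z":0,"ax":0,"ay":0,"az":8.5},
  {"x":0,"y":0,"z":0,"ax":0,"ay":0,"az":8.5},
])

```text
time_s: 3.1
tool_pos: [0.512, -0.071, 0.2221]
tool_rot: [-180.0, 0.0, 60.2]
force: [0.2, 1.0, -0.4]
grip_width: 0.0003
grasp_force: 0.0
```

>>> jog_arm([
  {"x":0,"y":0,"z":0,"ax":0,"ay":0,"az":8.5},
  {"x":0,"y":0,"z":0,"ax":0,"ay":0,"az":8.5},
  {"x":0,"y":0,"z":0,"ax":0,"ay":0,"az":8.5},
  {"x":0,"y":0,"z":0,"ax":0,"ay":0,"az":8.5},
  {"x":0,"y":0,"z":0,"ax":0,"ay":0,"az":8.5},
])

```text
time_s: 3.6
tool_pos: [0.512, -0.071, 0.2222]
tool_rot: [-180.0, 0.0, 17.7]
force: [0.0, 0.7, -0.4]
grip_width: 0.0007
grasp_force: 0.0
```

>>> jog_arm([
  {"x":0,"y":0,"z":0,"ax":0,"ay":0,"az":7.7},
  {"x":-1.3,"y":3.5,"z":0,"ax":0,"ay":0,"az":0},
  {"x":-1.3,"y":3.5,"z":0,"ax":0,"ay":0,"az":0},
  {"x":-1.3,"y":3.5,"z":0,"ax":0,"ay":0,"az":0},
  {"x":-1.3,"y":3.5,"z":0,"ax":0,"ay":0,"az":0},
])

```text
time_s: 4.1
tool_pos: [0.4857, -0.2192, 0.2223]
tool_rot: [-180.0, 0.0, 10.4]
force: [1.0, 0.2, 0.1]
grip_width: 0.0005
grasp_force: 0.0
```

>>> jog_arm([
  {"x":0,"y":0,"z":3.8,"ax":0,"ay":0,"az":0},
  {"x":0,"y":0,"z":3.8,"ax":0,"ay":0,"az":0},
  {"x":0,"y":0,"z":3.8,"ax":0,"ay":0,"az":0},
  {"x":0,"y":0,"z":3.8,"ax":0,"ay":0,"az":0},
  {"x":0,"y":0,"z":0,"ax":0,"ay":0,"az":0},
])

```text
time_s: 4.6
tool_pos: [0.4818, -0.2164, 0.0656]
tool_rot: [-179.8, 0.6, 10.3]
force: [-0.4, -0.3, 0.3]
grip_width: 0.0001
grasp_force: 0.0
```

>>> jog_arm([
  {"x":0.8,"y":0,"z":0,"ax":0,"ay":0,"az":0},
  {"x":0.8,"y":0,"z":0,"ax":0,"ay":0,"az":0},
  {"x":0.5,"y":0,"z":0,"ax":0,"ay":0,"az":0},
  {"x":0.3,"y":0,"z":0,"ax":0,"ay":0,"az":0},
  {"x":0,"y":0,"z":0,"ax":0,"ay":0,"az":0},
])

```text
time_s: 5.1
tool_pos: [0.5111, -0.2136, 0.0714]
tool_rot: [180.0, -0.1, 10.4]
force: [-0.1, 0.6, -0.0]
grip_width: 0.0006
grasp_force: 0.0
```

>>> jog_arm([
  {"x":0.2,"y":0,"z":0,"ax":0,"ay":0,"az":0},
  {"x":0.2,"y":0,"z":0,"ax":0,"ay":0,"az":0},
  {"x":0.2,"y":0,"z":0,"ax":0,"ay":0,"az":0},
  {"x":0.1,"y":0,"z":0,"ax":0,"ay":0,"az":0},
  {"x":0,"y":0,"z":0,"ax":0,"ay":0,"az":0},
])

```text
time_s: 5.6
tool_pos: [0.5165, -0.2127, 0.0705]
tool_rot: [-180.0, 0.0, 10.3]
force: [-3.6, -0.5, 2.2]
grip_width: 0.0005
grasp_force: 1.4
```

>>> jog_arm([
  {"x":0.1,"y":0,"z":0,"ax":0,"ay":0,"az":0},
  {"x":0.1,"y":0,"z":0,"ax":0,"ay":0,"az":0},
  {"x":0.1,"y":0,"z":0,"ax":0,"ay":0,"az":0},
  {"x":0.1,"y":0,"z":0,"ax":0,"ay":0,"az":0},
  {"x":0,"y":0,"z":0,"ax":0,"ay":0,"az":0},
])

```text
time_s: 6.1
tool_pos: [0.5209, -0.2119, 0.0705]
tool_rot: [180.0, -0.0, 10.3]
force: [-2.2, -1.0, 0.9]
grip_width: 0.0007
grasp_force: 1.2
```

>>> jog_arm([
  {"x":0.1,"y":0,"z":0,"ax":0,"ay":0,"az":0},
  {"x":0.1,"y":0,"z":0,"ax":0,"ay":0,"az":0},
  {"x":0.1,"y":0,"z":0,"ax":0,"ay":0,"az":0},
  {"x":0.1,"y":0,"z":0,"ax":0,"ay":0,"az":0},
  {"x":0,"y":0,"z":0,"ax":0,"ay":0,"az":0},
])

```text
time_s: 6.6
tool_pos: [0.5249, -0.2112, 0.0705]
tool_rot: [180.0, -0.0, 10.3]
force: [-2.2, -1.9, 0.3]
grip_width: 0.0004
grasp_force: 1.2
```

It has moved more than 8 mm at about 3 N, so it isn't locked. I'll keep pushing.

>>> jog_arm([
  {"x":0.3,"y":0,"z":0,"ax":0,"ay":0,"az":0},
  {"x":0.3,"y":0,"z":0,"ax":0,"ay":0,"az":0},
  {"x":0.3,"y":0,"z":0,"ax":0,"ay":0,"az":0},
  {"x":0.3,"y":0,"z":0,"ax":0,"ay":0,"az":0},
  {"x":0.3,"y":0,"z":0,"ax":0,"ay":0,"az":0},
])

```text
time_s: 7.1
tool_pos: [0.5397, -0.2085, 0.0705]
tool_rot: [180.0, 0.0, 10.3]
force: [-2.9, -2.5, -0.2]
grip_width: 0.0006
grasp_force: 1.6
```

>>> jog_arm([
  {"x":0.3,"y":0,"z":0,"ax":0,"ay":0,"az":0},
  {"x":0.3,"y":0,"z":0,"ax":0,"ay":0,"az":0},
  {"x":0.3,"y":0,"z":0,"ax":0,"ay":0,"az":0},
  {"x":0.3,"y":0,"z":0,"ax":0,"ay":0,"az":0},
  {"x":0,"y":0,"z":0,"ax":0,"ay":0,"az":0},
])

```text
time_s: 7.6
tool_pos: [0.5521, -0.2057, 0.0706]
tool_rot: [-180.0, -0.1, 10.4]
force: [-1.3, -2.2, 0.4]
grip_width: 0.0004
grasp_force: 0.9
```

>>> jog_arm([
  {"x":0.3,"y":0,"z":0,"ax":0,"ay":0,"az":0},
  {"x":0.3,"y":0,"z":0,"ax":0,"ay":0,"az":0},
  {"x":0.3,"y":0,"z":0,"ax":0,"ay":0,"az":0},
  {"x":0.3,"y":0,"z":0,"ax":0,"ay":0,"az":0},
  {"x":0.3,"y":0,"z":0,"ax":0,"ay":0,"az":0},
])

```text
time_s: 8.1
tool_pos: [0.5663, -0.2031, 0.0706]
tool_rot: [-180.0, -0.0, 10.4]
force: [-3.1, -0.6, 1.6]
grip_width: 0.0002
grasp_force: 1.6
```

>>> jog_arm([
  {"x":0.3,"y":0,"z":0,"ax":0,"ay":0,"az":0},
  {"x":0.3,"y":0,"z":0,"ax":0,"ay":0,"az":0},
  {"x":0.3,"y":0,"z":0,"ax":0,"ay":0,"az":0},
  {"x":0.3,"y":0,"z":0,"ax":0,"ay":0,"az":0},
  {"x":0,"y":0,"z":0,"ax":0,"ay":0,"az":0},
])

```text
time_s: 8.6
tool_pos: [0.5787, -0.201, 0.0706]
tool_rot: [180.0, -0.1, 10.4]
force: [-0.5, -0.0, 0.0]
grip_width: 0.001
grasp_force: 0.5
```

>>> jog_arm([
  {"x":0.2,"y":0,"z":0,"ax":0,"ay":0,"az":0},
  {"x":0.2,"y":0,"z":0,"ax":0,"ay":0,"az":0},
  {"x":0.2,"y":0,"z":0,"ax":0,"ay":0,"az":0},
  {"x":0.1,"y":0,"z":0,"ax":0,"ay":0,"az":0},
  {"x":0,"y":0,"z":0,"ax":0,"ay":0,"az":0},
])

```text
time_s: 9.1
tool_pos: [0.585, -0.1998, 0.0705]
tool_rot: [-180.0, -0.0, 10.4]
force: [-1.6, 0.6, 0.2]
grip_width: 0.0004
grasp_force: 1.0
```

>>> jog_arm([
  {"x":0.1,"y":0,"z":0,"ax":0,"ay":0,"az":0},
  {"x":0.1,"y":0,"z":0,"ax":0,"ay":0,"az":0},
  {"x":0.1,"y":0,"z":0,"ax":0,"ay":0,"az":0},
  {"x":0.1,"y":0,"z":0,"ax":0,"ay":0,"az":0},
  {"x":0,"y":0,"z":0,"ax":0,"ay":0,"az":0},
])

```text
time_s: 9.6
tool_pos: [0.5888, -0.1992, 0.0705]
tool_rot: [-180.0, -0.0, 10.3]
force: [-3.8, 1.0, 0.1]
grip_width: 0.0007
grasp_force: 1.2
```

>>> jog_arm([
  {"x":0.1,"y":0,"z":0,"ax":0,"ay":0,"az":0},
  {"x":0.1,"y":0,"z":0,"ax":0,"ay":0,"az":0},
  {"x":0.1,"y":0,"z":0,"ax":0,"ay":0,"az":0},
  {"x":0,"y":0,"z":0,"ax":0,"ay":0,"az":0},
  {"x":0,"y":0,"z":0,"ax":0,"ay":0,"az":0},
])

```text
time_s: 10.1
tool_pos: [0.5917, -0.1987, 0.0705]
tool_rot: [-180.0, -0.0, 10.3]
force: [-2.9, 1.9, 1.3]
grip_width: 0.0004
grasp_force: 1.3
```

>>> jog_arm([
  {"x":0.1,"y":0,"z":0,"ax":0,"ay":0,"az":0},
  {"x":0.1,"y":0,"z":0,"ax":0,"ay":0,"az":0},
  {"x":0.1,"y":0,"z":0,"ax":0,"ay":0,"az":0},
  {"x":0,"y":0,"z":0,"ax":0,"ay":0,"az":0},
  {"x":0,"y":0,"z":0,"ax":0,"ay":0,"az":0},
])

```text
time_s: 10.6
tool_pos: [0.5918, -0.1987, 0.0705]
tool_rot: [-179.9, 0.3, 10.3]
force: [-10.0, 1.0, 7.0]
grip_width: 0.0005
grasp_force: 4.9
```

The force jumped to 10 N and the motion stopped where the far stop is expected. I'll back off, rise, and check.

>>> jog_arm([
  {"x":-0.5,"y":0,"z":0,"ax":0,"ay":0,"az":0},
  {"x":-1.5,"y":0,"z":0,"ax":0,"ay":0,"az":0},
  {"x":-2,"y":0,"z":0,"ax":0,"ay":0,"az":0},
  {"x":-2,"y":0,"z":0,"ax":0,"ay":0,"az":0},
  {"x":0,"y":0,"z":-3,"ax":0,"ay":0,"az":0},
])

```text
time_s: 11.1
tool_pos: [0.531, -0.2094, 0.0974]
tool_rot: [-179.9, 0.3, 10.2]
force: [0.5, 0.4, 0.5]
grip_width: 0.0005
grasp_force: 0.0
```

>>> jog_arm([
  {"x":-3,"y":0,"z":-4,"ax":0,"ay":0,"az":0},
  {"x":-3,"y":0,"z":-4,"ax":0,"ay":0,"az":0},
  {"x":0,"y":0,"z":-4,"ax":0,"ay":0,"az":0},
  {"x":0,"y":0,"z":0,"ax":0,"ay":0,"az":0},
  {"x":0,"y":0,"z":0,"ax":0,"ay":0,"az":0},
])

```text
time_s: 11.6
tool_pos: [0.4781, -0.2202, 0.222]
tool_rot: [179.9, -0.3, 10.3]
force: [-0.5, 0.4, -1.1]
grip_width: 0.0009
grasp_force: 0.0
```

```bash
python3 - <<'E'
from h import *
s=env.read_camera("scene")[:,:,::-1];t=env.read_camera("top")[:,:,::-1]
a=cv2.resize(s[165:285,80:240],(480,360));b=cv2.resize(t[75:195,270:370],(300,360))
cv2.imwrite("pics/end.png",np.hstack([a,b]))
E
```

```text
(no output)
```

View pics/end.png

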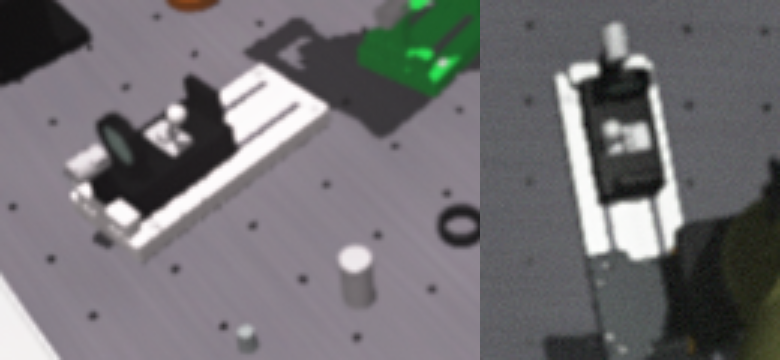

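The picture shows the lens carriage at the far end against the stop under the collimator (ball at scene ~(139,203), top ~(313,118)). The arm is clear and the mirror stage was never approached.

```bash
python3 -c "
from h import *
print(tri((139,203),(313.3,117.7)))
print(env.sign_off())"
```

```text
(array([ 0.64565478, -0.1722253 ,  0.09573247]), np.float64(0.000457548992470348))
the job is handed in; nothing more can be done
None
```

The lens carriage is home against its far stop: the lever ball moved about 79 mm by camera. It was already free, so I left the lever alone. The mirror carriage was not touched, and I handed the job in at about 12 s.

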